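Start the balance's built-in calibration

TASK

Start the built-in calibration of the low top-loading balance (the one without a glass case): with a fingertip lightly press the long tare bar to zero it, then the calibrate key (the leftmost of the three square keys), then the confirm key (the square key beside the long bar), one at a time, letting each come fully up before the next and leaving all of them up. Press no other key, keep off the weighing pan, and do not shove or lift the balance or disturb the things around it.

Things in the scene. Friction and masses are not known exactly. Their poses are not given: they have to be found in the camera images.
- balance: low top-loading balance (no glass case), white, 210 mm wide (y), 300 mm deep (x), 3.2 kg, loose on four rubber feet on the granite slab. Origin: centre of its footprint at foot level. x: from its front (operator's and robot's side) to its back, y: operator's left, z up. The front 100 mm of its top slopes up 10 deg to the back; behind it the housing is 62 mm high. The display lies behind the keys.
- panel (a point): middle of the balance's key row, on the panel surface; axes: x up the slope from front to back, y operator's left, z out of the panel. Five grey keys stand on the line along its y, 26 mm from the front edge. Left to right as the operator sees them (y of centres, mm): round on/off (+84), square calibrate (+48), square mode (+14), square confirm (-20), long tare bar (-72).
- pan: the square steel weighing pan, 172 mm wide, lying loose (it lifts off) on the balance behind the front panel, top 73 mm above the balance's origin height. Origin: centre of its lower rim, 50 mm behind the balance's origin. Nothing may touch it during zeroing and calibration.
- tare_top (a point): Long tare bar, at the right end of the key row: 44 mm wide (y) by 18 mm. Site at the centre of its top face, moving with it; axes as panel's. The top face stands 7 mm proud of the panel when up.
- cal_top (a point): Calibrate key, the leftmost of the three square keys, next to the round one: 16 mm wide (y) by 18 mm. Site at the centre of its top face, moving with it; axes as panel's. The top face stands 7 mm proud of the panel when up.
- confirm_top (a point): Confirm key, the rightmost of the three square keys, next to the long bar: 16 mm wide (y) by 18 mm. Site at the centre of its top face, moving with it; axes as panel's. The top face stands 7 mm proud of the panel when up.
- tare_key (a joint): Travel of the tare bar (m): 0 = up, 0.005 = bottomed. Spring return: about 1 N to start it, 3 N at 1.5 mm (where it counts as pressed), 7.5 N at 5 mm, then a hard stop; it pops up when let go.
- cal_key (a joint): Travel of the calibrate key (m): 0 = up, 0.005 = bottomed. Spring return: about 1 N to start it, 3 N at 1.5 mm (where it counts as pressed), 7.5 N at 5 mm, then a hard stop; it pops up when let go.
- confirm_key (a joint): Travel of the confirm key (m): 0 = up, 0.005 = bottomed. Spring return: about 1 N to start it, 3 N at 1.5 mm (where it counts as pressed), 7.5 N at 5 mm, then a hard stop; it pops up when let go.
- mode_key (a joint): Same for the mode key (middle square key, 16 by 18 mm): leave it alone.
- onoff_key (a joint): Same for the on/off key (round, 18 mm diameter, left end): leave it alone.
- slab: fixed dark granite weighing slab, 360 by 360 mm, 40 mm thick, under the balance. Origin: centre of its underside, on the bench; axes as the balance's, roughly.
- weight_big: polished steel knob-headed 500 g weight, 40 mm diameter, 74 mm tall, on the granite slab, to the left of the balance. Origin: centre of its underside. Leave it where it is.
- weight_small: polished steel knob-headed 200 g weight, 30 mm diameter, 56 mm tall, on the granite slab, to the left of the balance. Origin: centre of its underside. Leave it where it is.
- weighing_cup: open white plastic cup, rim 80 mm across, 62 mm tall, on the bench to the right of the slab. Origin: centre of its underside. Leave it where it is.
- sample_jar: amber glass jar with a black cap, 60 mm diameter, 85 mm tall, on the bench to the right of the slab. Origin: centre of its underside. Leave it where it is.
- spatula: thin steel double-ended spatula 195 mm long, 8 mm thick, lying on the bench in front of the slab. Origin: the middle of it at bench level. Leave it where it is.
- brush: wooden-handled cleaning brush 160 mm long, lying on the bench to the left of the slab. Origin: the middle of it at bench level. Leave it where it is.
There are look-alikes about, which are no part of the job. Several things have the shape of the pan; the one meant has the colours described above.

How it is judged:
By the outcome, as a careful person would: the job done as asked, in the order asked, and still so for the second after the job is handed in, with the robot touching nothing.
It also fails if it takes over 50 s, if anything falls off the work surface, if the arm or the gripper's body presses on something with over 40 N, if the wrist force passes 120 N, or if a joint passes its speed limit or range.

ROBOT

A 6-joint arm with a two-finger parallel gripper is mounted at the origin on the work surface. World frame = base frame: x ahead of the robot, y to its left, z up, the work surface at z = 0. Lengths are in m, angles in rad, forces in N, time in s.
With the tool pointing down it reaches from about 0.375 to 0.9 m from the base axis. Payload 3.1 kg.
Tool frame: the origin (TCP) lies at the very end of the fingers, on their centre line; the grasp point (between the pads) lies 19 mm behind it; z points along the fingers, y is the line along which they close (so a half turn about z gives the same grasp; the last joint's range is limited). The gripper opens to 85 mm and grips with 20 to 120 N. Pads are 22 mm wide; open, the fingers measure 114 mm over their backs; the gripper's body (76 mm by 85 mm) begins 54 mm behind the grasp point. The pads swing forward as they close: fully open they stand 13 mm farther back than shut.
Start: joints at [1.151, 0.527, 1.433, -0, 1.181, -0.178], TCP at [0.149, 0.607, 0.231] pointing down, gripper open.
Joint ranges: [-3.08, 3.08], [-0.75, 2.2], [0.22, 2.44], [-1.43, 4.57], [0, 2.65], [-2.85, 2.85]. Speed limits (rad/s): [2.79, 2.79, 3.14, 3.14, 3.14, 3.14].

INTERFACE

Orientations are given as a unit quaternion [x, y, z, w].
In Python, from station import manip, vision gives the robot as it stands.
- The arm moves only by the tool drive_tool, never from a script. Its argument "deltas" is a list that holds one entry, the list of rows, each a list of 4 numbers: the shift along the tool's x, y, z in mm, then the turn about the tool's z in rad. A call has 1 to 5 rows; each row is the pose to reach, as a shift and turn from the pose commanded when the call began, along the tool's axes at that moment; what a row does not reach only later rows make up. A row lasts 1/12 s, in which the tool goes at most 41.7 mm and 7.16 degrees, less where a joint would pass 70% of its speed; a pose out of reach is approached as far as the arm can. A call with a gripper value outside its range is refused whole. "jaw" is the finger opening in mm, from 0 to 85.4, set as the call begins (left out, the last holds). The fingers move at their own pace and stop on an object; "force" is the grip in N (left out, the last holds). Time passes only in rows, so rows that repeat a pose let the fingers close. It gives the time, the measured TCP pose, the force, the opening and the grip force at its end, in the units of the state.
- manip.sense(): the state, without advancing time (a new reading comes with each control period).
- vision.snapshot(name): name is "scene" or "top"; returns the picture (400x640x3 uint8, red, green, blue); there is no depth.
- vision.camera_model(name): a dict with "camera_matrix" (3x3 intrinsics, pixels), "D" ([k1, k2, p1, p2, k3] as OpenCV has them; the pictures are not rectified), "rvec" (rotation vector, rad) and "tvec" (3), from world to camera coordinates, as OpenCV has them. Camera axes: x right, y down, z forward; pixel columns grow to the right and rows downward; lengths in m; the calibration is good to about 2 mm. A picture is of the moment at which its call begins. camera_model takes no time and is no camera call.
- manip.sign_off(): hands the job in; it is judged then, once.
The state is a dict: "t": time; "q": joint angles; "qd": joint speeds; "tau": joint torques, N m; "tcp_pos": TCP position; "tool_rot": TCP orientation; "force": force on the tool from outside, world axes, zero at the start; "ft_torque": the same for the moment, N m; "finger_gap": opening from 0.0 (shut) to 1.0 (fully open); "gripper_force": force on a finger pad.
Only numpy, scipy, OpenCV 4.12 (cv2) and the standard library are available. Lean on these libraries where they do the work, as an engineer would, in place of code of your own. Each camera call takes 0.05 s, during which the arm holds its last target. There are 200 camera calls.

## Working session

There is one attempt and no reset: what is moved stays moved. The work goes in short steps, Python scripts to look and compute and a tool call to move; the robot and the scene stay as the last step left them, time stands still between calls to the robot, and variables do not carry over. Pictures are saved under pics/ and viewed, at most 10 in all, crops included, and the job is handed in when it is done.

Besides the shell and the picture viewer there is one more tool, called after "Call:" as name([rows], argument=value, ...), one row to a line, values as JSON. drive_tool: Moves the arm, as the interface text tells. Its arguments: {"type":"object","properties":{"deltas":{"type":"array"},"jaw":{"type":"number"},"force":{"type":"number"}},"required":["deltas"]}

```bash
mkdir -p pics; python3 - <<'E'
from station import manip, vision
import cv2
for n in("scene","top"):
    cv2.imwrite(f"pics/{n}0.png",vision.snapshot(n)[:,:,::-1]); m=vision.camera_model(n); print(n,m)
s=manip.sense();print(s)
E
```

```text
scene {'camera_matrix': array([[385.64392908,   0.        , 320.05130505],
       [  0.        , 385.64392908, 203.77073769],
       [  0.        ,   0.        ,   1.        ]]), 'D': array([-0.03379254,  0.        ,  0.        ,  0.        ,  0.        ]), 'rvec': array([ 1.13650313,  2.43143294, -0.88746553]), 'tvec': array([ 0.32806064, -0.24443497,  1.22988915])}
top {'camera_matrix': array([[367.52796245,   0.        , 315.52875445],
       [  0.        , 367.52796245, 200.46435242],
       [  0.        ,   0.        ,   1.        ]]), 'D': array([-0.01937084,  0.        ,  0.        ,  0.        ,  0.        ]), 'rvec': array([ 2.18023266, -2.14037922,  0.08378173]), 'tvec': array([-0.00361978,  0.53792584,  0.96308165])}
{'t': 0.1, 'q': array([ 1.15150850e+00,  5.28360163e-01,  1.43378911e+00, -2.44641009e-05,
        1.18144532e+00, -1.78480594e-01]), 'qd': array([-1.61720255e-03, -7.63145436e-04, -3.64845084e-03,  4.63505284e-04,
       -2.18649186e-03,  9.95706503e-05]), 'tau': array([ 9.93172785e-05, -4.43303633e+01, -1.78585947e+01, -2.24416344e-04,
        3.84495535e-03,  2.75158686e-05]), 'tcp_pos': array([0.14874546, 0.60635758, 0.23043476]), 'tool_rot': array([ 1.20108228e-01,  9.92760299e-01, -9.59920768e-04, -2.83928466e-04]), 'force': array([-0.57949105,  0.70557091,  0.01352617]), 'ft_torque': array([ 0.01476628, -0.01106897,  0.02486888]), 'gripper_force': 0.0, 'finger_gap': 0.9998352479737568}
```

View pics/scene0.png

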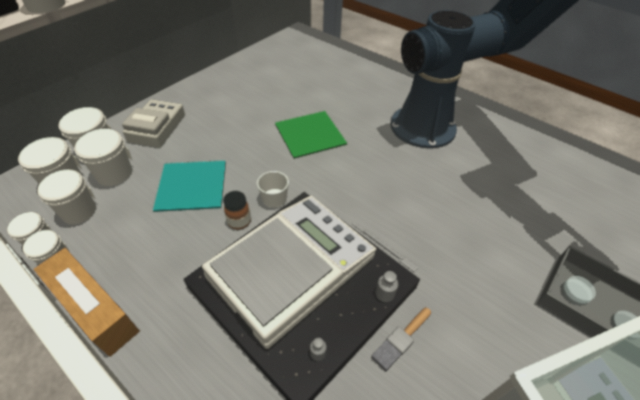

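View pics/top0.png

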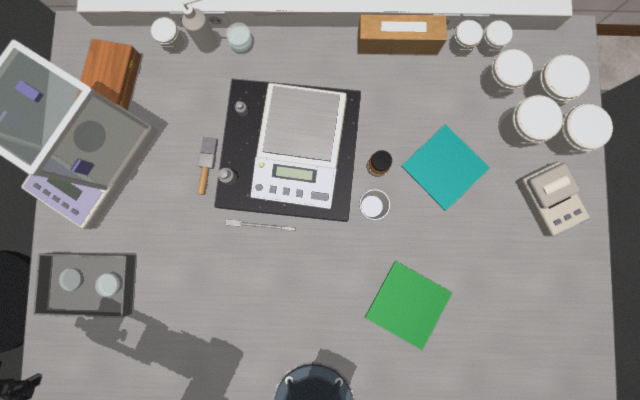

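The scene picture shows the white balance on the dark slab, with its keys at about (312,207)–(362,248). In the top picture its key row runs from (258,187) to (320,196).

Candidates in the top picture are the glass-cased balance at (80,140), the small beige device at (555,198) and the low white balance on the slab at (297,145). The last one fits: no glass case, square steel pan, on granite with five keys. I'll confirm that in an enlarged crop.

```bash
python3 - <<'E'
import cv2
i=cv2.imread("pics/top0.png")[75:225,220:365]
cv2.imwrite("pics/c1.png",cv2.resize(i,None,fx=4,fy=4,interpolation=cv2.INTER_CUBIC))
i=cv2.imread("pics/scene0.png")[185:285,285:400]
cv2.imwrite("pics/c2.png",cv2.resize(i,None,fx=6,fy=6,interpolation=cv2.INTER_CUBIC))
E
```

```text
(no output)
```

View pics/c1.png

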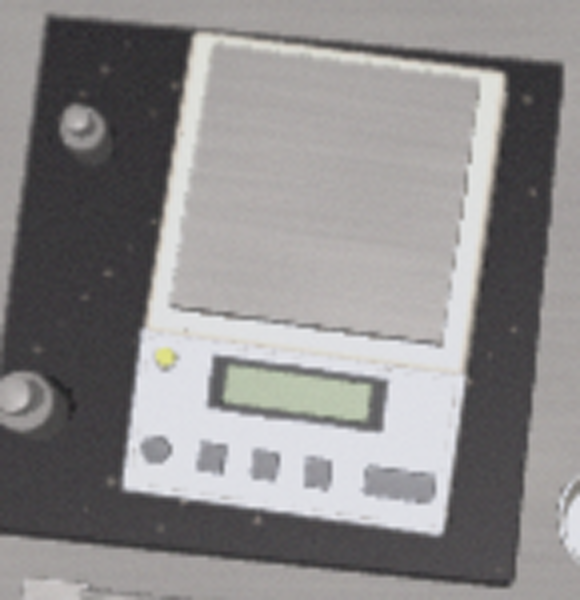

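View pics/c2.png

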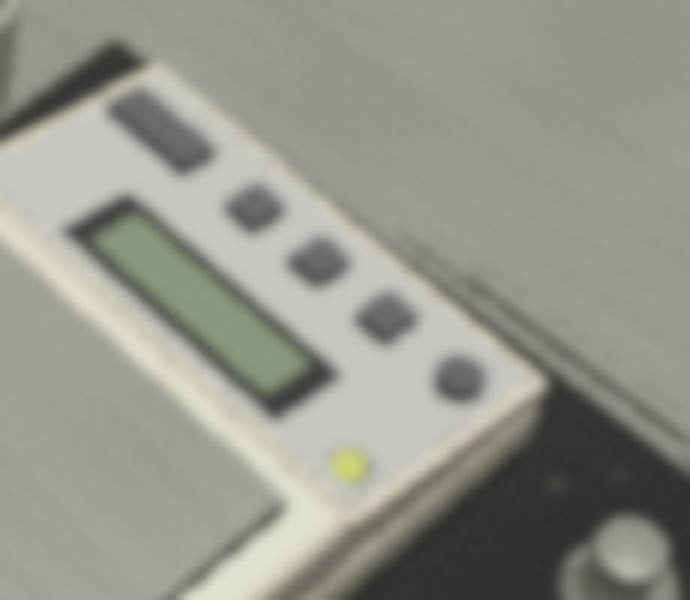

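The crop confirms the balance: round key (156,449), three square keys (211,458), (265,464) and (318,472), and the long bar (400,484). There's no glass case. The scene crop shows the same row from (460,380) to (161,131). Next I'll fit the pose from both views.

```bash
cat > fit.py <<'E'
import numpy as np, cv2
from scipy.optimize import least_squares
from station import manip, vision
ky=np.array([84,48,14,-20,-72])/1e3
c,s=np.cos(np.radians(10)),np.sin(np.radians(10))
h0=.062-.1*np.tan(np.radians(10))
def kp(y,h): return [-.15+.026*c-h*s, y, h0+.026*s+h*c]
K=[kp(y,.005) for y in ky]
T=K+[[-.15,.105,h0],[-.15,-.105,h0],[.15,.105,.062],[.15,-.105,.062]]
S=K+[[-.15,.105,h0],[-.15,-.105,h0]]
pt=(np.array([(156,449),(211,458),(265,464),(318,472),(400,484),(123,489),(443,534),(195,32),(507,70)])+.5)/4-.5+[220,75]
ps=(np.array([(460,380),(387,319),(318,262),(254,208),(161,131),(546,380),(158,66)])+.5)/6-.5+[285,185]
def W(p,P):
    a=p[2]; R=np.array([[np.cos(a),-np.sin(a),0],[np.sin(a),np.cos(a),0],[0,0,1]])
    return np.array(P)@R.T+[p[0],p[1],p[3]]
M={n:vision.camera_model(n) for n in("scene","top")}
def pr(n,P): m=M[n]; return cv2.projectPoints(P,m["rvec"],m["tvec"],m["camera_matrix"],m["D"])[0][:,0]
def res(p): return np.r_[(pr("top",W(p,T))-pt).ravel(),(pr("scene",W(p,S))-ps).ravel(),(p[3]-.04)/.002]
r=least_squares(res,[.6,.03,-.1,.04]); p=r.x
E
python3 - <<'E'
from fit import *
print("pose",p.round(4)); print(r.fun.round(1))
print("key tops\n",W(p,[kp(y,.007) for y in ky]).round(4))
s=manip.sense(); print(s["t"])
from scipy.spatial.transform import Rotation as R
Rm=R.from_quat(s["tool_rot"]).as_matrix(); yb=np.array([-np.sin(p[2]),np.cos(p[2]),0])
print(Rm.round(4)); v=Rm.T@yb; print("turn about tool z",np.arctan2(-v[0],v[1]))
for i,n in((4,"tare"),(1,"cal"),(3,"conf")): print(n,(Rm.T@(W(p,[kp(ky[i],.007)])[0]-s["tcp_pos"])*1e3).round(1))
E
```

```text
pose [ 0.6759  0.0501 -0.1238  0.0395]
[ 0.2  0.5  0.5  0.2  0.2  0.6  0.3  0.5  0.2  0.4 -0.5 -0.6  1.1 -0.3
 -1.2 -1.3  1.4 -0.3  0.4 -0.1  0.3 -0.2  0.5 -0.   0.4 -0.   0.1 -0.3
  0.8  1.8 -1.2 -0.1 -0.3]
key tops
 [[ 0.5617  0.149   0.0952]
 [ 0.5572  0.1132  0.0952]
 [ 0.553   0.0795  0.0952]
 [ 0.5488  0.0457  0.0952]
 [ 0.5424 -0.0059  0.0952]]
0.1
[[-9.711e-01  2.385e-01 -8.000e-04]
 [ 2.385e-01  9.711e-01 -1.800e-03]
 [ 3.000e-04 -2.000e-03 -1.000e+00]]
turn about tool z -0.11697145920733386
tare [-528.3 -500.4  136. ]
cal [-514.3 -381.2  135.8]
conf [-522.3 -448.8  135.9]
```

Call:
drive_tool([
  [[-28,-27,0,0],[-56,-54,0,0],[-84,-81,0,0],[-112,-108,0,0],[-140,-135,0,0]],
], jaw=0)

```text
t: 0.52
tcp_pos: [0.253, 0.4407, 0.231]
tool_rot: [0.12, 0.993, -0.0, -0.0]
force: [0.3, -0.2, -0.9]
finger_gap: 0.299
gripper_force: 0.0
```

Call:
drive_tool([
  [[-28,-27,0,0],[-56,-54,0,0],[-84,-81,0,0],[-112,-108,0,0],[-140,-135,0,0]],
])

```text
t: 0.93
tcp_pos: [0.3569, 0.2762, 0.2312]
tool_rot: [0.12, 0.993, -0.0, -0.0]
force: [0.3, 0.1, 0.4]
finger_gap: -0.006
gripper_force: 0.0
```

Call:
drive_tool([
  [[-28,-27,0,0],[-56,-54,0,0],[-84,-81,20,0],[-112,-108,35,0],[-140,-135,50,0]],
])

```text
t: 1.35
tcp_pos: [0.4598, 0.1134, 0.1815]
tool_rot: [0.12, 0.993, 0.0, 0.0]
force: [1.0, 0.6, 0.4]
finger_gap: 0.0
gripper_force: 0.0
```

Call:
drive_tool([
  [[-28,-27,10,-0.05],[-56,-54,20,-0.1],[-84,-80,30,-0.117],[-104,-95,40,-0.117],[-104,-95,45,-0.117]],
])

```text
t: 1.77
tcp_pos: [0.5418, -0.0067, 0.136]
tool_rot: [0.064, 0.998, -0.001, 0.002]
force: [-0.6, 0.0, -0.0]
finger_gap: -0.003
gripper_force: 0.0
```

Call:
drive_tool([
  [[0,0,0,0],[0,0,0,0],[0,0,0,0]],
])

```text
t: 2.02
tcp_pos: [0.5365, -0.0008, 0.1371]
tool_rot: [0.061, 0.998, 0.0, -0.001]
force: [0.2, 0.5, -0.1]
finger_gap: -0.003
gripper_force: 0.0
```

```bash
cat > st.py <<'E'
from fit import *
from scipy.spatial.transform import Rotation as R
def st():
    s=manip.sense(); Rm=R.from_quat(s["tool_rot"]).as_matrix(); yb=np.array([-np.sin(p[2]),np.cos(p[2]),0]); v=Rm.T@yb
    print(s["t"],s["tcp_pos"].round(4),s["force"].round(2),s["finger_gap"],"turn",np.arctan2(-v[0],v[1]).round(3))
    for i,n in((4,"tare"),(1,"cal"),(3,"conf")): print(n,(Rm.T@(W(p,[kp(ky[i],.007)])[0]-s["tcp_pos"])*1e3).round(1))
E
python3 - <<'E'
from st import *
st()
a=vision.snapshot("scene")[160:290,270:400,::-1];b=vision.snapshot("top")[130:230,235:365,::-1]
cv2.imwrite("pics/d.png",np.hstack([cv2.resize(a,(390,390),interpolation=2),cv2.resize(b,(400,390),interpolation=2)]))
E
```

```text
2.0167 [ 0.5365 -0.0008  0.1371] [ 0.23  0.53 -0.1 ] -0.0031847149942887216 turn 0.001
tare [-6.5 -4.3 41.9]
cal [ -6.7 115.7  41.9]
conf [-6.6 47.7 41.9]
```

View pics/d.png

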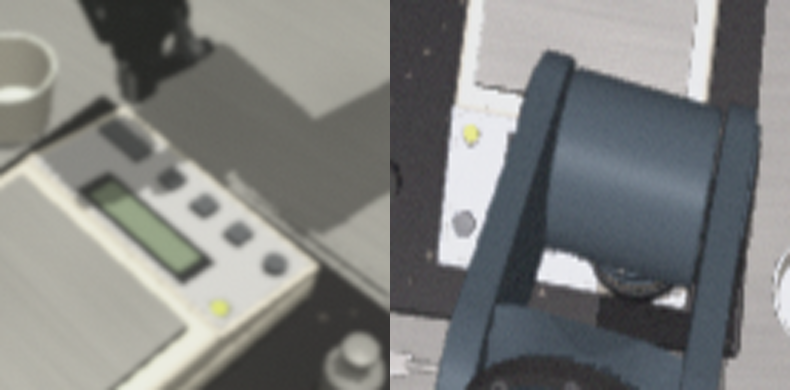

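The left half shows the shut fingertips at crop (135,97), hanging above the tare bar at (125,140). The arm hides the row in the top view. Now I'll go down carefully.

Call:
drive_tool([
  [[-2.5,-4,15,0],[-2.5,-4,30,0],[-2.5,-4,32,0],[-2.5,-4,32,0]],
])

```text
t: 2.45
tcp_pos: [0.5386, -0.0053, 0.1048]
tool_rot: [0.061, 0.998, 0.0, -0.001]
force: [1.0, -1.2, -0.2]
finger_gap: 0.003
gripper_force: 0.0
```

```bash
python3 - <<'E'
from st import *
st()
s=manip.sense(); t=pr("scene",s["tcp_pos"][None]); print("tip px crop",(t-[285,165])*6)
a=vision.snapshot("scene")[165:265,285:385,::-1]
cv2.imwrite("pics/e.png",cv2.resize(a,None,fx=6,fy=6,interpolation=2))
E
```

```text
2.45 [ 0.5386 -0.0053  0.1048] [ 0.97 -1.18 -0.16] 0.0031754123060509206 turn 0.001
tare [-3.8 -0.1  9.6]
cal [ -4.  119.9   9.6]
conf [-3.9 51.9  9.6]
tip px crop [[167.41398554 221.36057423]]
```

View pics/e.png

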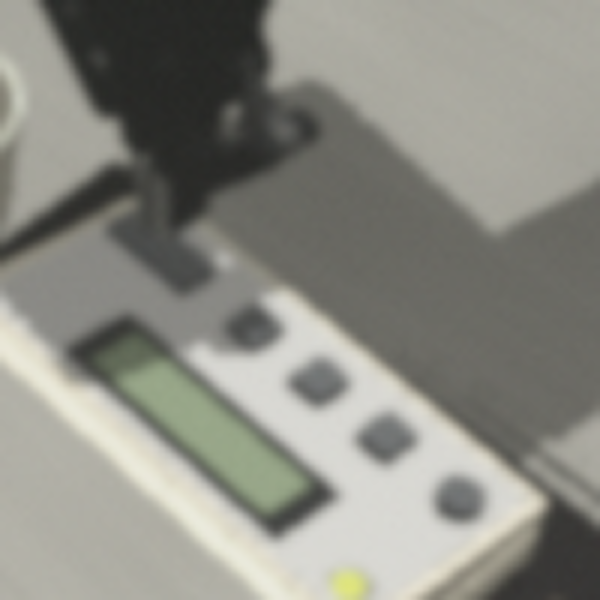

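The fingertip, at about (165,225), is over the tare bar at (160,255), as projected. I'll press in small steps.

Call:
drive_tool([
  [[0,0,6,0],[0,0,7,0],[0,0,7,0]],
])

```text
t: 2.75
tcp_pos: [0.5395, -0.006, 0.0982]
tool_rot: [0.062, 0.998, -0.0, 0.0]
force: [0.7, 0.2, 0.1]
finger_gap: 0.004
gripper_force: 0.0
```

Call:
drive_tool([
  [[0,0,1,0],[0,0,2,0],[0,0,2,0]],
])

```text
t: 3.0
tcp_pos: [0.5396, -0.0062, 0.0961]
tool_rot: [0.062, 0.998, -0.0, -0.0]
force: [-0.4, -0.7, 1.3]
finger_gap: -0.001
gripper_force: 0.0
```

Call:
drive_tool([
  [[0,0,1,0],[0,0,1.5,0],[0,0,1.5,0],[0,0,1.5,0]],
])

```text
t: 3.33
tcp_pos: [0.5396, -0.0062, 0.0945]
tool_rot: [0.062, 0.998, -0.0, -0.0]
force: [0.8, -0.2, -0.6]
finger_gap: -0.003
gripper_force: 0.0
```

Call:
drive_tool([
  [[0,0,0.5,0],[0,0,1,0],[0,0,1,0],[0,0,1,0]],
])

```text
t: 3.67
tcp_pos: [0.5398, -0.0062, 0.0937]
tool_rot: [0.062, 0.998, -0.0, 0.0]
force: [-0.8, -0.1, 2.2]
finger_gap: 0.004
gripper_force: 0.9
```

Call:
drive_tool([
  [[0,0,0.5,0],[0,0,1,0],[0,0,1,0],[0,0,1,0]],
])

```text
t: 4.0
tcp_pos: [0.5399, -0.0063, 0.0928]
tool_rot: [0.062, 0.998, -0.0, 0.0]
force: [-0.2, -0.3, 3.2]
finger_gap: -0.003
gripper_force: 1.5
```

Call:
drive_tool([
  [[0,0,0.5,0],[0,0,1,0],[0,0,1,0]],
])

```text
t: 4.25
tcp_pos: [0.54, -0.0063, 0.0917]
tool_rot: [0.062, 0.998, -0.0, 0.001]
force: [1.0, -1.0, 4.0]
finger_gap: -0.003
gripper_force: 2.1
```

Call:
drive_tool([
  [[0,0,0.8,0],[0,0,0.8,0],[0,0,0.8,0]],
])

```text
t: 4.5
tcp_pos: [0.5402, -0.0063, 0.091]
tool_rot: [0.062, 0.998, -0.0, 0.001]
force: [1.2, -0.3, 5.9]
finger_gap: 0.002
gripper_force: 2.6
```

Call:
drive_tool([
  [[0,0,0,0]],
])

```text
t: 4.58
tcp_pos: [0.5402, -0.0063, 0.091]
tool_rot: [0.062, 0.998, -0.0, 0.001]
force: [0.5, -0.5, 4.1]
finger_gap: -0.005
gripper_force: 2.6
```

Tare has been pressed to about 3 mm. Lift off, cross 120 mm to the calibrate key.

Call:
drive_tool([
  [[0,0,-10,0],[0,0,-25,0],[0,0,-25,0],[0,0,-25,0],[0,0,-25,0]],
])

```text
t: 5.0
tcp_pos: [0.5389, -0.006, 0.1153]
tool_rot: [0.062, 0.998, 0.0, -0.001]
force: [0.2, 0.1, 0.3]
finger_gap: -0.001
gripper_force: 0.0
```

Call:
drive_tool([
  [[0,30,0,0],[0,60,0,0],[0,90,0,0],[0,120,0,0],[0,120,0,0]],
])

```text
t: 5.42
tcp_pos: [0.5539, 0.1174, 0.1149]
tool_rot: [0.06, 0.998, 0.001, -0.001]
force: [0.3, 0.6, -0.5]
finger_gap: 0.001
gripper_force: 0.0
```

Call:
drive_tool([
  [[0,0,0,0],[0,0,0,0]],
])

```text
t: 5.58
tcp_pos: [0.5536, 0.1127, 0.1149]
tool_rot: [0.061, 0.998, -0.0, -0.001]
force: [-0.2, -0.0, -0.8]
finger_gap: -0.0
gripper_force: 0.0
```

```bash
python3 - <<'E'
from st import *
st()
s=manip.sense(); t=pr("scene",s["tcp_pos"][None]); print("tip px crop",(t-[285,165])*6)
a=vision.snapshot("scene")[165:265,285:385,::-1]
cv2.imwrite("pics/f.png",cv2.resize(a,None,fx=6,fy=6,interpolation=2))
E
```

```text
5.5833 [0.5536 0.1127 0.1149] [-0.2  -0.04 -0.76] -0.00032283294231656603 turn 0.001
tare [  -3.5 -119.    19.8]
cal [-3.6  1.  19.7]
conf [ -3.5 -67.   19.7]
tip px crop [[396.60801416 391.44704692]]
```

View pics/f.png

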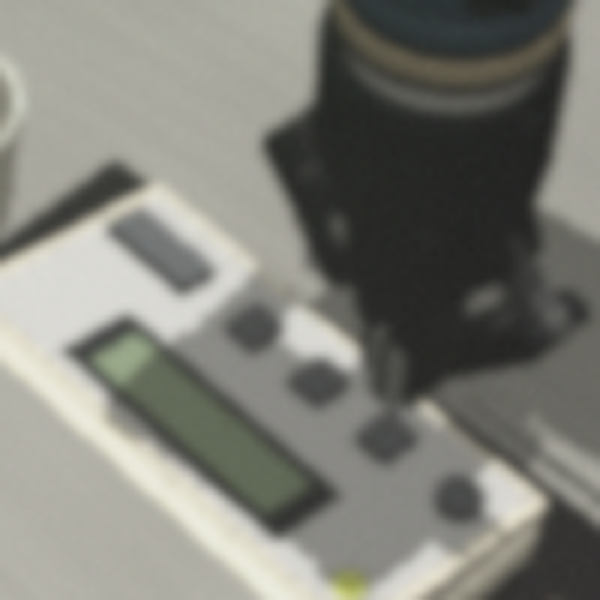

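The fingertip at (395,390) hangs over the calibrate key at (387,437). The tare bar is up and the keys sit at the same pixels as before, so the balance hasn't shifted.

Call:
drive_tool([
  [[0,1,12,0],[0,1,18,0],[0,1,20,0],[0,1,20,0]],
])

```text
t: 5.97
tcp_pos: [0.5539, 0.1129, 0.095]
tool_rot: [0.063, 0.998, -0.0, -0.001]
force: [-0.1, 0.6, 0.4]
finger_gap: 0.001
gripper_force: 0.0
```

Call:
drive_tool([
  [[0,0,1,0],[0,0,2,0],[0,0,3,0],[0,0,3,0]],
])

```text
t: 6.3
tcp_pos: [0.5549, 0.1134, 0.0932]
tool_rot: [0.062, 0.998, -0.0, 0.001]
force: [-0.2, -2.1, 3.5]
finger_gap: 0.002
gripper_force: 1.2
```

Call:
drive_tool([
  [[0,0,0.5,0],[0,0,1,0],[0,0,1,0]],
])

```text
t: 6.55
tcp_pos: [0.5551, 0.1136, 0.0922]
tool_rot: [0.062, 0.998, -0.0, 0.001]
force: [0.5, -3.4, 3.5]
finger_gap: 0.003
gripper_force: 1.9
```

Call:
drive_tool([
  [[0,-0.4,0.5,0],[0,-0.5,1.2,0],[0,-0.5,1.2,0],[0,-0.5,1.2,0]],
])

```text
t: 6.88
tcp_pos: [0.5553, 0.1135, 0.091]
tool_rot: [0.062, 0.998, 0.0, 0.001]
force: [-0.7, -2.0, 4.6]
finger_gap: -0.001
gripper_force: 2.6
```

Call:
drive_tool([
  [[0,0,0,0]],
])

```text
t: 6.97
tcp_pos: [0.5553, 0.1135, 0.091]
tool_rot: [0.062, 0.998, 0.0, 0.001]
force: [0.9, -1.8, 5.3]
finger_gap: 0.001
gripper_force: 2.6
```

Calibrate is pressed to the same depth. Lift off and go to confirm, which is 68 mm right.

Call:
drive_tool([
  [[0,0,-10,0],[0,0,-25,0],[0,0,-25,0],[0,0,-25,0],[0,0,-25,0]],
])

```text
t: 7.38
tcp_pos: [0.5537, 0.1137, 0.1151]
tool_rot: [0.062, 0.998, 0.0, -0.001]
force: [0.3, -0.6, -0.6]
finger_gap: 0.002
gripper_force: 0.0
```

Call:
drive_tool([
  [[0,-25,0,0],[0,-50,0,0],[0,-68,0,0],[0,-68,0,0],[0,-68,0,0]],
])

```text
t: 7.8
tcp_pos: [0.5454, 0.0454, 0.1148]
tool_rot: [0.063, 0.998, 0.0, -0.001]
force: [-0.4, 0.3, 0.5]
finger_gap: 0.001
gripper_force: 0.0
```

Call:
drive_tool([
  [[0,0,0,0],[0,0,0,0],[0,0,0,0]],
])

```text
t: 8.05
tcp_pos: [0.5459, 0.0468, 0.1154]
tool_rot: [0.061, 0.998, 0.0, -0.0]
force: [0.2, -0.8, 0.4]
finger_gap: -0.0
gripper_force: 0.0
```

```bash
python3 - <<'E'
from st import *
st()
s=manip.sense(); t=pr("scene",s["tcp_pos"][None]); print("tip px crop",(t-[285,165])*6)
a=vision.snapshot("scene")[165:265,285:385,::-1]
cv2.imwrite("pics/g.png",cv2.resize(a,None,fx=6,fy=6,interpolation=2))
E
```

```text
8.05 [0.5459 0.0468 0.1154] [ 0.2  -0.84  0.39] -5.2372880269625895e-05 turn 0.001
tare [ -2.9 -52.7  20.1]
cal [-3.1 67.3 20.1]
conf [-3.  -0.7 20.1]
tip px crop [[263.92448945 284.01976671]]
```

View pics/g.png

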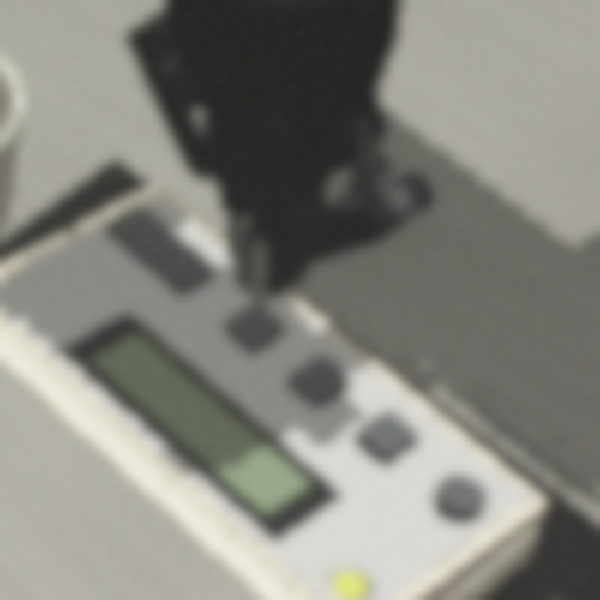

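The tip at (262,285) is over the confirm key at (254,328), and the other keys look up and unshifted. Press with the same depth.

Call:
drive_tool([
  [[0,-0.5,12,0],[0,-0.5,18,0],[0,-0.5,19,0],[0,-0.5,19,0],[0,-0.5,20,0]],
])

```text
t: 8.52
tcp_pos: [0.5462, 0.0456, 0.0957]
tool_rot: [0.062, 0.998, 0.0, 0.0]
force: [0.3, -0.8, 0.4]
finger_gap: 0.001
gripper_force: 0.0
```

Call:
drive_tool([
  [[0,0,1,0],[0,0,2,0],[0,0,3,0],[0,0,3,0]],
])

```text
t: 8.85
tcp_pos: [0.5466, 0.0454, 0.093]
tool_rot: [0.062, 0.998, 0.0, 0.001]
force: [0.4, -0.1, 2.6]
finger_gap: 0.0
gripper_force: 1.4
```

Call:
drive_tool([
  [[0,0,1,0],[0,0,2.2,0],[0,0,2.2,0],[0,0,2.2,0]],
])

```text
t: 9.18
tcp_pos: [0.5469, 0.0453, 0.0909]
tool_rot: [0.062, 0.998, -0.0, 0.001]
force: [0.3, 1.9, 5.2]
finger_gap: 0.002
gripper_force: 2.7
```

Call:
drive_tool([
  [[0,0,0,0]],
])

```text
t: 9.27
tcp_pos: [0.5469, 0.0454, 0.0909]
tool_rot: [0.062, 0.998, -0.0, 0.001]
force: [1.3, -0.1, 6.0]
finger_gap: 0.001
gripper_force: 2.7
```

Confirm is pressed. Lift clear, back away and check.

Call:
drive_tool([
  [[0,0,-10,0],[0,0,-35,0],[0,0,-70,0],[0,0,-100,0],[0,0,-100,0]],
])

```text
t: 9.68
tcp_pos: [0.5492, 0.0451, 0.1961]
tool_rot: [0.062, 0.998, -0.0, 0.005]
force: [0.9, 0.0, -0.3]
finger_gap: -0.001
gripper_force: 0.0
```

Call:
drive_tool([
  [[35,0,0,0],[70,0,0,0],[100,0,0,0],[100,0,0,0],[100,0,0,0]],
])

```text
t: 10.1
tcp_pos: [0.4442, 0.0581, 0.1901]
tool_rot: [0.062, 0.998, 0.0, -0.002]
force: [1.0, 0.2, -0.0]
finger_gap: -0.001
gripper_force: 0.0
```

Call:
drive_tool([
  [[0,0,0,0],[0,0,0,0],[0,0,0,0],[0,0,0,0]],
])

```text
t: 10.43
tcp_pos: [0.4479, 0.0575, 0.1903]
tool_rot: [0.062, 0.998, -0.0, 0.0]
force: [-0.5, 0.6, -0.2]
finger_gap: -0.003
gripper_force: 0.0
```

```bash
python3 - <<'E'
from st import *
st()
a=vision.snapshot("scene")[:,:,::-1]; o=cv2.imread("pics/scene0.png")
cv2.imwrite("pics/h.png",np.hstack([cv2.resize(i[185:265,285:385],None,fx=4,fy=4,interpolation=2) for i in(o,a)]))
E
```

```text
10.4333 [0.4479 0.0575 0.1903] [-0.49  0.58 -0.19] -0.003489174514232942 turn -0.0
tare [-101.6  -51.2   95.1]
cal [-101.6   68.8   95.1]
conf [-101.6    0.8   95.1]
```

View pics/h.png

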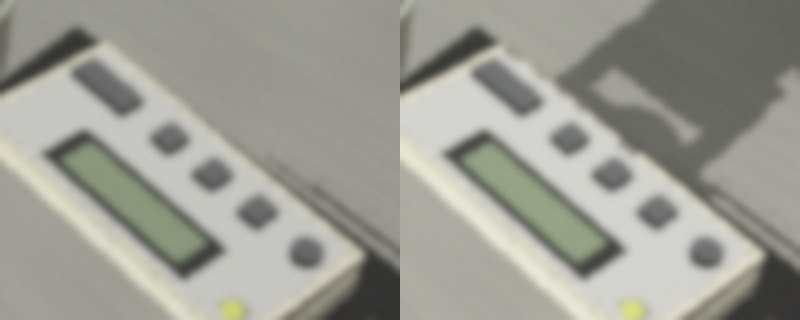

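Before (left) and after (right) match: all five keys are up, and the balance and the tare bar at (107,87) and (507,87) are unmoved. The arm is clear, so I'll hand in.

```bash
python3 -c "
from station import manip
print(manip.sign_off())"
```

```text
the job is handed in; nothing more can be done
None
```

I pressed tare, calibrate and confirm once each, in that order, to about 3 mm with roughly 4–6 N; the final picture shows all keys up and the balance unmoved, and I handed the job in at about 10.5 s with the arm clear.

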